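# Sweep the beech discs into the pen

### The arm

A 7-joint arm with a two-finger parallel gripper is mounted at the origin on the work surface. World frame = base frame: x ahead of the robot, y to its left, z up, the work surface at z = 0. Lengths are in m, angles in rad, forces in N, time in s.
With the tool pointing down it reaches from about 0.425 to 0.925 m from the base axis. Payload 6.8 kg.
Tool frame: the origin (TCP) lies on the centre line of the jaws, within the pads' length; the fingertips stand 8 mm ahead of it and the grasp point (between the pads) lies 11 mm behind it (bot.tips_ahead is the distance from the TCP to the fingertips, in m); z points along the fingers, y is the line along which they close (so a half turn about z gives the same grasp; the last joint's range is limited). The gripper opens to 85 mm and grips with 20 to 120 N. Pads are 22 mm wide; open, the fingers measure 114 mm over their backs; the gripper's body (76 mm by 85 mm) begins 54 mm behind the grasp point. The pads swing forward as they close: fully open they stand 13 mm farther back than shut.
Start: joints at [1.042, 0.477, 0.022, 1.555, -0.011, 1.109, -0.083], TCP at [0.276, -0.616, 0.239] pointing down, gripper open.
Joint ranges: [-2.96, 2.96], [-0.34, 2.1], [-1.41, 1.46], [0.24, 2.44], [-1.37, 4.51], [0.17, 1.92], [-2.96, 2.96]. Speed limits (rad/s): [2.39, 2.39, 3.14, 3.14, 3.14, 3.14, 3.14].

### API

Orientations are given as a unit quaternion [w, x, y, z].
In Python, from station import bot gives the robot as it stands.
- The arm moves only by the tool send_rows, never from a script. Its argument "deltas" is text: rows parted by semicolons, each of 4 numbers parted by spaces: the shift along the tool's x, y, z in m, then the turn about the tool's z in degrees. In form: x y z spin; .... A call has 1 to 5 rows; each row is the pose to reach, as a shift and turn from the pose commanded when the call began, along the tool's axes at that moment; what a row does not reach only later rows make up. A row lasts 1/10 s, in which the tool goes at most 50 mm and 8.59 degrees, less where a joint would pass 70% of its speed; a pose out of reach is approached as far as the arm can. A call with a gripper value outside its range is refused whole. "claw" is the opening, from 0 (shut) to 1 (fully open), set as the call begins (left out, the last holds). The fingers move at their own pace and stop on an object; "force" is the grip in N (left out, the last holds). Time passes only in rows, so rows that repeat a pose let the fingers close. It gives the time, the measured TCP pose, the force, the opening and the grip force at its end, in the units of the state.
- bot.get_obs(): the state, without advancing time (a new reading comes with each control period).
- bot.read_camera(name): name is "scene" or "top" or "wrist"; returns a dict with "img" (480x640x3 uint8, red, green, blue), "depth" (480x640 float32, m along the optical axis (not along the pixel's ray), 0 where there is no reading), "fx", "fy", "cx", "cy" (pixels), "camera_from_world" (4x4, takes a point from world to camera coordinates). Camera axes: x right, y up, looking along -z (the intrinsics and any distortion apply to the point x, -y, -z); pixel columns grow to the right and rows downward; lengths in m; the calibration is good to about 2 mm. A picture is of the moment at which its call begins.
- bot.hand_in(): hands the job in; it is judged then, once.
Trained networks look in a picture, given as the dict that the camera call returned (one of the last four; its "shot" number tells which), for a name from the list of things; names that differ only in an ending like _2 or _b are one class to them, and where a whole thing is asked for, a point or a joint stands for the part that bears it (a point fixed in the world has none). Each returns a list of dicts, best first, with "confidence" (0 to 1); they miss things now and then, are a little off and sometimes report something else, mostly with a low value. They report only what shows in the picture. A call takes as long as a camera call. They do not tell look-alikes from the thing itself.
- bot.masks_of(picture, query): "mask" (480x640 bool, what is visible of it).
- bot.landmark_of(picture, query): "xyz" ([x, y, z] in m, in world coordinates, good to about 4 mm: a listed point, or the origin of a listed thing).
The state is a dict: "t": time; "q": joint angles; "joint_vel": joint speeds; "joint_torque": joint torques, N m; "eef_pos": TCP position; "tool_rot": TCP orientation; "contact_force": force on the tool from outside, world axes, zero at the start; "torque": the same for the moment, N m; "gripper_width": opening from 0.0 (shut) to 1.0 (fully open); "grasp_force": force on a finger pad.
Only numpy, scipy, OpenCV 4.12 (cv2) and the standard library are available. Lean on these libraries where they do the work, as an engineer would, in place of code of your own. Each camera call takes 0.05 s, during which the arm holds its last target. There are 200 camera calls.

### The job

Three small flat beech discs lie scattered among the stock on the shelf. Using the fingers like a little broom, sweep all three along the shelf top into the low three-sided oak pen, until each lies flat and completely inside it. Only push the discs, never lift them or tip them up, and do not shift anything else that stands on the shelf.

Things in the scene. Friction and masses are not known exactly. Their poses are not given: they have to be found in the camera images.
- pen: low three-sided dark oak pen fixed to the shelf: walls 28 mm tall and 12 mm thick on three sides, no floor and no fourth side. Origin: middle of the enclosed area, at shelf height. Its x axis points from the open side to the back wall, y to its left, z up. Inside it is 100 mm deep (x from -50, the open side, to +50, the back wall) and 170 mm wide (y from -85 to +85). The open side faces roughly towards the robot
- disc0: small plain beech disc lying flat and loose on the shelf, 44 mm diameter, 18 mm thick, about 20 g. One of three identical ones. Origin: centre of its underside; z up when flat
- disc1: small plain beech disc lying flat and loose on the shelf, 44 mm diameter, 18 mm thick, about 20 g. One of three identical ones. Origin: centre of its underside; z up when flat
- disc2: small plain beech disc lying flat and loose on the shelf, 44 mm diameter, 18 mm thick, about 20 g. One of three identical ones. Origin: centre of its underside; z up when flat
- canister: bystander, loose, not to be shifted: screw-top tin canister, bare metal, 70 mm diameter, 73 mm tall. Origin: centre of its underside; z up
- bear: bystander, loose, not to be shifted: sitting white ceramic bear cub, fits in a circle of 34 mm radius, 75 mm tall. Origin: centre of its underside; z up
- globe: bystander, loose, not to be shifted: blue glass globe, 66 mm diameter ball standing on its short neck, 73 mm tall. Origin: centre of its underside; z up
- base: bystander, loose, not to be shifted: large turned beech globe base, 70 mm diameter, 32 mm tall, moulded outline; bigger and taller than the discs. Origin: centre of its underside; z up
- vane: bystander, loose, not to be shifted: copper weathervane figure: cockerel and arrow on a thin rod with a round foot of 60 mm diameter; arrow 66 mm up, reaching 60 mm from the rod; 130 mm tall. Origin: centre of its underside; z up
- giftbox: bystander, loose, not to be shifted: square cardboard gift box 75 x 75 x 60 mm tall, with a lid and a crossed paper band. Origin: centre of its underside; z up
Mind the look-alikes: they are no part of the job. What is shaped like the disc1 but green or turquoise is not meant.

How it is judged:
By the outcome, as a careful person would: the job done as asked, in the order asked, and still so for the second after the job is handed in, with the robot touching nothing.
It also fails if it takes over 58 s, if anything falls off the work surface, if the arm or the gripper's body presses on something with over 40 N, if the wrist force passes 120 N, or if a joint passes its speed limit or range.

## Working session

There is one attempt and no reset: what is moved stays moved. The work goes in short steps, Python scripts to look and compute and a tool call to move; the robot and the scene stay as the last step left them, time stands still between calls to the robot, and variables do not carry over. Pictures are saved under pics/ and viewed, at most 10 in all, crops included, and the job is handed in when it is done.

Besides the shell and the picture viewer there is one more tool, called after "Call:" as name(argument=value, ...) on one line, values as JSON. send_rows: Moves the arm, as the interface text tells. Its arguments: {"type":"object","properties":{"deltas":{"type":"string"},"claw":{"type":"number"},"force":{"type":"number"}},"required":["deltas"]}

```bash
mkdir -p pics; ls
python3 - <<'E'
from station import bot
import cv2,numpy as np
o=bot.get_obs();print(o['t'],o['eef_pos'],o['tool_rot'],bot.tips_ahead)
for n in ['scene','top']:
    p=bot.read_camera(n);cv2.imwrite(f'pics/{n}0.png',p['img'][:,:,::-1])
    print(n)
    for k in ['pen','disc0','canister','bear','globe','base','vane','giftbox']:
        for r in bot.landmark_of(p,k)[:6]: print(k,round(r['confidence'],2),np.round(r['xyz'],3))
E
```

```text
pics
0.0 [ 0.27546747 -0.61557045  0.23829318] [-9.11916121e-04  9.77944837e-01  2.08861195e-01 -2.57375733e-04] 0.008
scene
pen 0.7 [ 0.676 -0.024 -0.002]
disc0 0.88 [ 0.484 -0.233 -0.001]
disc0 0.74 [ 0.503 -0.018 -0.002]
disc0 0.71 [ 0.415  0.007 -0.001]
disc0 0.68 [ 0.352 -0.212 -0.003]
disc0 0.6 [ 0.465  0.206 -0.001]
disc0 0.56 [ 0.339 -0.064  0.   ]
canister 0.63 [ 0.439 -0.102  0.002]
bear 0.73 [ 0.454  0.1   -0.002]
globe 0.77 [0.529 0.371 0.002]
base 0.74 [ 0.554 -0.357  0.001]
base 0.24 [ 0.506 -0.02   0.001]
giftbox 0.59 [ 0.664  0.329 -0.002]
top
disc0 0.96 [ 0.506 -0.022  0.001]
disc0 0.93 [ 0.465  0.208 -0.004]
disc0 0.84 [ 0.489 -0.23   0.001]
disc0 0.81 [ 0.352 -0.21  -0.003]
disc0 0.8 [ 0.414  0.014 -0.001]
disc0 0.76 [ 0.334 -0.065  0.001]
canister 0.96 [ 0.436 -0.105  0.003]
bear 0.59 [ 0.449  0.105 -0.003]
globe 0.92 [ 0.529  0.368 -0.   ]
base 0.63 [ 0.554 -0.36   0.001]
vane 0.66 [ 0.672 -0.34  -0.003]
giftbox 0.95 [ 0.664  0.328 -0.001]
```

View pics/scene0.png

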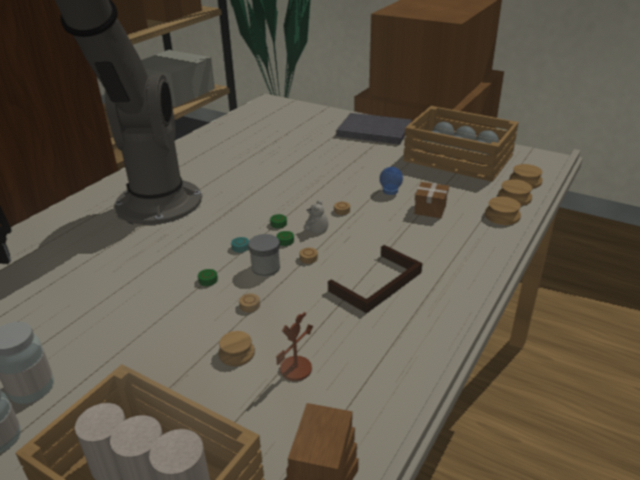

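View pics/top0.png

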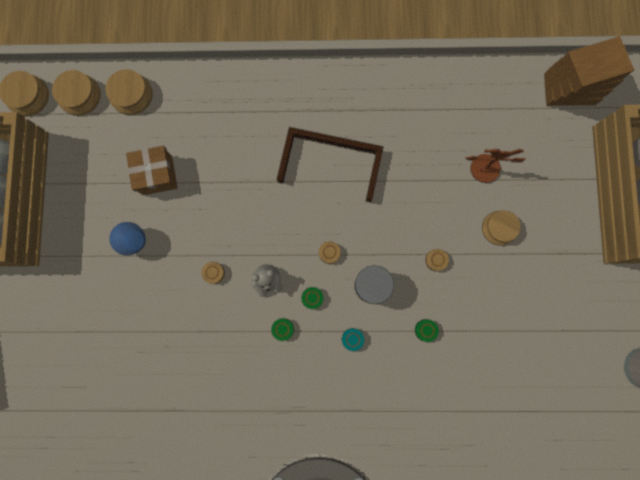

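The top view shows the beech discs at (330,252), (213,272) and (437,260). The look-alikes are green at (313,298), (283,329) and (427,330), turquoise at (353,340), and the large base at (500,228). The pen is at (330,165) and opens towards the robot. Next I'll fit the pen and discs and check a crop.

```bash
cat > h.py <<'E'
from station import bot
import cv2,numpy as np
def toworld(p,uv,z):
    T=np.linalg.inv(p['camera_from_world']);o=T[:3,3]
    uv=np.atleast_2d(uv).astype(float)
    d=np.c_[(uv[:,0]-p['cx'])/p['fx'],-(uv[:,1]-p['cy'])/p['fy'],-np.ones(len(uv))]@T[:3,:3].T
    return o+d*((z-o[2])/d[:,2])[:,None]
def discs(p):
    out=[]
    for r in bot.masks_of(p,'disc0'):
        m=r['mask'];v,u=np.nonzero(m);c=p['img'][m].mean(0)
        if len(u)>20 and c[0]>c[1]: out.append((round(r['confidence'],2),np.round([u.mean(),v.mean()]),np.round(toworld(p,[u.mean(),v.mean()],.012)[0],3)))
    return out
E
python3 - <<'E'
from h import *
p=bot.read_camera('top')
print([k for k in p],p['fx'],np.round(np.linalg.inv(p['camera_from_world'])[:3],3))
for d in discs(p): print(*d)
im=p['img'].astype(int)
m=(im.sum(2)<130).astype(np.uint8); m[:,:260]=0;m[:,400:]=0;m[:110]=0;m[220:]=0
v,u=np.nonzero(m);w=toworld(p,np.c_[u,v],.024)[:,:2].astype(np.float32)
r=cv2.minAreaRect(w);print(len(u),r,cv2.boxPoints(r))
for k in ['vane','base','canister','bear','giftbox']:
    for q in bot.masks_of(p,k)[:1]:
        v,u=np.nonzero(q['mask']);print(k,u.min(),u.max(),v.min(),v.max())
cv2.imwrite('pics/crop0.png',cv2.resize(p['img'][110:350,180:480,::-1],(750,600),interpolation=cv2.INTER_CUBIC))
E
```

```text
['img', 'depth', 'fx', 'fy', 'cx', 'cy', 'camera_from_world', 'shot'] 499.4151602097149 [[-0.001  0.991 -0.134  0.394]
 [-1.    -0.004 -0.021 -0.013]
 [-0.022  0.134  0.991  0.989]]
0.88 [329. 252.] [ 0.502 -0.023  0.012]
0.87 [436. 260.] [ 0.486 -0.231  0.012]
0.78 [213. 273.] [0.463 0.207 0.012]
1196 ((0.6777933835983276, -0.023958712816238403), (0.19063261151313782, 0.11335136741399765), 77.67582702636719) [[ 0.6020792  -0.10498151]
 [ 0.71281844 -0.12917551]
 [ 0.75350755  0.05706409]
 [ 0.6427683   0.08125809]]
vane 466 524 149 182
base 482 520 210 245
canister 355 393 265 303
bear 252 281 264 296
giftbox 126 177 146 195
```

View pics/crop0.png

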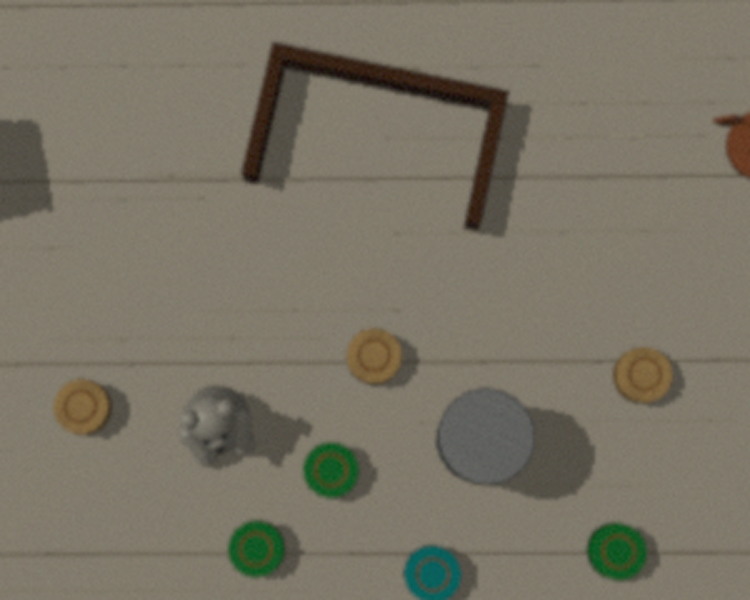

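The crop confirms the choice: the three plain beech discs are at crop (375,356), (643,375) and (82,406). The pen's yaw is about -12.3° and its origin about (0.672,-0.023).

Plan: set the finger gap to about 22 mm and push along tool x. Order is disc A (middle) deep into the pen, then B (right), then C (left).

```bash
cat >> h.py <<'E'
import sys
from scipy.spatial.transform import Rotation as R
O=np.array([.672,-.023]);YAW=-12.3
c,s=np.cos(np.radians(YAW)),np.sin(np.radians(YAW));M=np.array([[c,-s],[s,c]])
def pen(w): return np.round(M.T@(np.array(w)[:2]-O),3)
def wor(q): return M@np.array(q)+O
def tcp():
    o=bot.get_obs();q=o['tool_rot'];r=R.from_quat([q[1],q[2],q[3],q[0]])
    x=r.apply([1,0,0]);return o['eef_pos'],np.degrees(np.arctan2(x[1],x[0])),r,o
def to(x,y,z,yaw):
    p,w,r,o=tcp();d=r.inv().apply(np.array([x,y,z])-p)
    print('row',np.round(d,4),'turn',round((w-yaw+180)%360-180,1))
def behind(disc,heading,dist,z):
    "TCP dist behind disc centre (world), heading deg world"
    h=np.radians(heading);p=np.array(disc)-dist*np.array([np.cos(h),np.sin(h)]);to(*p,z,heading)
E
python3 - <<'E'
from h import *
for d in [(.503,-.022),(.487,-.231),(.464,.207),(.436,-.103),(.452,.103)]:print(pen(d))
behind((.503,-.022),-1.7,.046,.12)
E
```

```text
[-0.165 -0.035]
[-0.136 -0.243]
[-0.252  0.18 ]
[-0.214 -0.128]
[-0.242  0.076]
row [ 0.4087 -0.4695  0.1193] turn 25.8
```

Call:
send_rows(deltas="0.41 -0.468 0 25.8;0.41 -0.468 0 25.8;0.41 -0.468 0 25.8;0.41 -0.468 0 25.8;0.41 -0.468 0 25.8", claw=0.26)

```text
t: 1.75
eef_pos: [0.3497, -0.3753, 0.2395]
tool_rot: [0.0, 1.0, -0.015, 0.0]
contact_force: [0.7, -0.3, 0.7]
gripper_width: 0.258
grasp_force: 0.0
```

Call:
send_rows(deltas="0.097 -0.357 0 0;0.097 -0.357 0 0;0.097 -0.357 0 0;0.097 -0.357 0 0;0.097 -0.357 0 0")

```text
t: 2.25
eef_pos: [0.4223, -0.1361, 0.2398]
tool_rot: [0.0, 1.0, -0.015, 0.001]
contact_force: [1.0, -0.5, 0.7]
gripper_width: 0.261
grasp_force: 0.0
```

Run:
```python
from h import *
print(tcp()[:2]);behind((.503,-.022),-1.7,.046,.12)
```

```text
(array([ 0.4222852 , -0.13612454,  0.23978819]), np.float64(-1.7038945855764058))
row [ 0.0311 -0.1165  0.1198] turn -0.0
```

Call:
send_rows(deltas="0.031 -0.1165 0 0;0.031 -0.1165 0 0;0.031 -0.1165 0.12 0;0.031 -0.1165 0.12 0;0.031 -0.1165 0.12 0")

```text
t: 2.75
eef_pos: [0.4544, -0.0213, 0.1162]
tool_rot: [-0.0, 1.0, -0.014, -0.002]
contact_force: [-0.2, -1.0, -1.1]
gripper_width: 0.26
grasp_force: 0.0
```

Run:
```python
from h import *
p=bot.read_camera('wrist');cv2.imwrite('pics/w1.png',p['img'][:,:,::-1])
t=bot.read_camera('top')
for d in discs(t): print(*d)
print(tcp()[:2]);behind((.503,-.022),-1.7,.046,.03)
```

```text
0.89 [436. 260.] [ 0.486 -0.232  0.012]
0.86 [213. 273.] [0.463 0.206 0.012]
(array([ 0.45561907, -0.02224412,  0.11859838]), np.float64(-1.6476102216564557))
row [ 0.0016 -0.0016  0.0886] turn 0.1
```

View pics/w1.png

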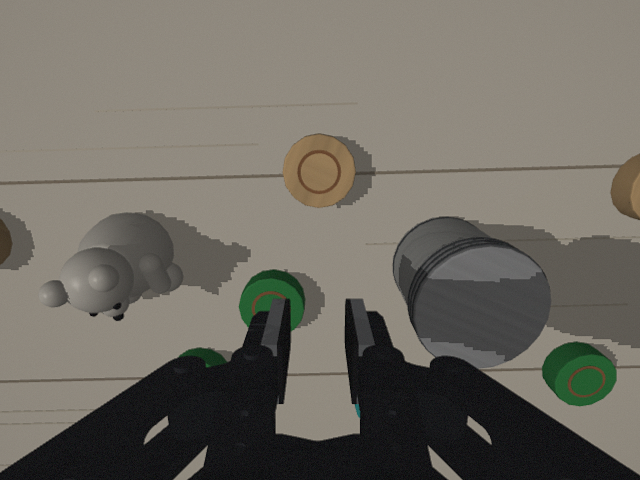

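The wrist view shows the fingers centred at u≈317 and disc A at (319,171), so they line up. The green disc sits behind the fingers. I'll descend now.

Call:
send_rows(deltas="0.002 -0.001 0.045 0;0.002 -0.001 0.08 0;0.002 -0.001 0.09 0;0.002 -0.001 0.094 0;0.002 -0.001 0.095 0")

```text
t: 3.4
eef_pos: [0.4597, -0.0217, 0.0256]
tool_rot: [0.0, 1.0, -0.015, 0.001]
contact_force: [-0.4, -0.7, 0.3]
gripper_width: 0.262
grasp_force: 0.0
```

Run:
```python
from h import *
p=bot.read_camera('wrist')
for d in discs(p): print(*d)
print(tcp()[:2],np.round(tcp()[3]['contact_force'],1));behind((.503,-.022),-1.7,.046,.015)
```

```text
0.93 [319. 210.] [ 0.504 -0.023  0.012]
(array([ 0.45972161, -0.021643  ,  0.02584569]), np.float64(-1.713800935412778)) [ 0.5 -0.3  0.2]
row [-0.0028 -0.0009  0.0108] turn -0.0
```

Call:
send_rows(deltas="0 0 0.005 0;0 0 0.010 0;0 0 0.010 0;0.01 0 0.010 0;0.02 0 0.010 0")

```text
t: 4.0
eef_pos: [0.479, -0.0223, 0.0143]
tool_rot: [0.0, 1.0, -0.015, -0.0]
contact_force: [0.7, 0.2, 0.1]
gripper_width: 0.259
grasp_force: 0.0
```

Run:
```python
from h import *
print(tcp()[:2],np.round(tcp()[3]['contact_force'],1));behind(wor((.022,0)),-1.7,.031,.015)
```

```text
(array([ 0.4790475 , -0.02229622,  0.0143215 ]), np.float64(-1.6931823605579994)) [0.7 0.2 0.1]
row [ 0.1835 -0.001  -0.0007] turn 0.0
```

Call:
send_rows(deltas="0.012 0 0 0;0.027 0 0 0;0.042 0 0 0;0.057 0 0 0;0.072 0 0 0")

```text
t: 4.5
eef_pos: [0.552, -0.0245, 0.0143]
tool_rot: [0.0, 1.0, -0.015, 0.0]
contact_force: [-0.4, 0.3, 0.3]
gripper_width: 0.259
grasp_force: 0.1
```

Run:
```python
from h import *
p=bot.read_camera('wrist')
for d in discs(p): print(*d,pen(d[2]))
print(tcp()[:2],np.round(tcp()[3]['contact_force'],1));behind(wor((.022,0)),-1.7,.031,.015)
cv2.imwrite('pics/w2.png',p['img'][:,:,::-1])
```

```text
0.75 [318. 253.] [ 0.583 -0.025  0.012] [-0.087 -0.021]
(array([ 0.55345208, -0.02433959,  0.0145534 ]), np.float64(-1.7314239056001948)) [-0.7  0.3 -0.4]
row [ 1.091e-01 -9.000e-04 -1.000e-04] turn -0.0
```

View pics/w2.png

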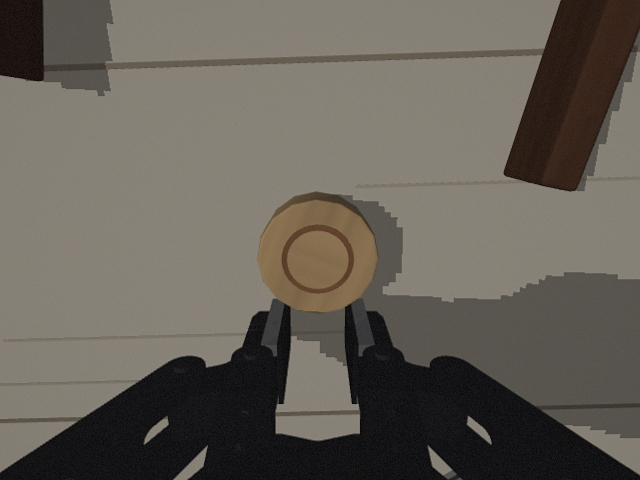

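The disc sits nested between the fingertips at (318,253), and the pen's mouth walls show at (22,50) and (550,100). I'll continue the push.

Call:
send_rows(deltas="0.018 0 0 0;0.036 0 0 0;0.054 0 0 0;0.072 0 0 0;0.085 0 0 0")

```text
t: 5.1
eef_pos: [0.636, -0.0269, 0.0142]
tool_rot: [0.0, 1.0, -0.015, -0.0]
contact_force: [-0.1, 0.5, -0.6]
gripper_width: 0.261
grasp_force: 0.1
```

Call:
send_rows(deltas="0.01 0 0 0;0.019 0 0 0;0.025 0 0 0;0.025 0 0 0;0.015 0 0 0")

```text
t: 5.6
eef_pos: [0.6507, -0.027, 0.0143]
tool_rot: [-0.0, 1.0, -0.015, 0.001]
contact_force: [-0.3, 0.4, -0.1]
gripper_width: 0.261
grasp_force: 0.0
```

Run:
```python
from h import *
p=bot.read_camera('wrist')
for d in discs(p): print(*d,pen(d[2]))
print(tcp()[:2],np.round(tcp()[3]['contact_force'],1))
behind((.487,-.231),75,.048,.10)
```

```text
0.87 [318. 225.] [ 0.692 -0.028  0.012] [ 0.021 -0.001]
(array([ 0.64793788, -0.02723223,  0.01391942]), np.float64(-1.6785801221523373)) [0.1 0.1 0.4]
row [-0.1662  0.2551 -0.0855] turn -76.7
```

Call:
send_rows(deltas="-0.01 0 -0.045 0;-0.02 0 -0.08 0;-0.173 0.253 -0.09 -69;-0.173 0.253 -0.09 -69;-0.173 0.253 -0.09 -69")

```text
t: 6.2
eef_pos: [0.5474, -0.1535, 0.0999]
tool_rot: [0.0, 0.977, 0.212, 0.0]
contact_force: [0.9, -0.9, 0.2]
gripper_width: 0.26
grasp_force: 0.0
```

Run:
```python
from h import *
print(tcp()[:2]);behind((.487,-.231),67,.048,.10)
```

```text
(array([ 0.54744899, -0.15348337,  0.09990468]), np.float64(24.530297654984356))
row [-0.1226  0.0778 -0.    ] turn -42.5
```

Call:
send_rows(deltas="-0.123 0.078 0 -42.5;-0.123 0.078 0 -42.5;-0.123 0.078 0 -42.5;-0.123 0.078 0 -42.5;-0.123 0.078 0 -42.5")

```text
t: 6.7
eef_pos: [0.4664, -0.2758, 0.0994]
tool_rot: [0.0, 0.835, 0.55, -0.001]
contact_force: [0.7, 2.1, -0.5]
gripper_width: 0.262
grasp_force: 0.0
```

Run:
```python
from h import *
p=bot.read_camera('wrist')
for d in discs(p): print(*d,pen(d[2]))
print(tcp()[:2]);behind((.487,-.231),67,.048,.015)
```

```text
0.55 [323. 177.] [ 0.488 -0.233  0.012] [-0.135 -0.244]
(array([ 0.46751963, -0.27424956,  0.09935971]), np.float64(66.59356196857468))
row [-0.0006  0.0011  0.0844] turn -0.4
```

Call:
send_rows(deltas="0 0.002 0.045 0;0 0.002 0.075 0;0 0.002 0.085 0;0 0.002 0.085 0;0.014 0.002 0.085 0")

```text
t: 7.3
eef_pos: [0.4759, -0.2634, 0.0153]
tool_rot: [0.001, 0.837, 0.547, -0.0]
contact_force: [0.1, 0.5, -0.6]
gripper_width: 0.259
grasp_force: 0.0
```

Run:
```python
from h import *
p=bot.read_camera('wrist')
for d in discs(p): print(*d,pen(d[2]))
print(tcp()[:2],tcp()[3]['contact_force']);behind(wor((-.1,-.05)),67,.031,.015)
```

```text
0.84 [314. 246.] [ 0.488 -0.233  0.012] [-0.135 -0.244]
(array([ 0.47844943, -0.25955829,  0.01609637]), np.float64(66.72869937931044)) [-0.3471877  -0.07643968 -0.70813749]
row [ 0.1947 -0.0042  0.0014] turn -0.3
```

Call:
send_rows(deltas="0.01 0 0 0;0.027 0 0 0;0.045 -0.001 0 0;0.063 -0.001 0 0;0.08 -0.002 0 0")

```text
t: 7.9
eef_pos: [0.507, -0.1864, 0.0153]
tool_rot: [0.001, 0.836, 0.549, 0.001]
contact_force: [0.1, 0.1, 0.7]
gripper_width: 0.261
grasp_force: 0.1
```

Call:
send_rows(deltas="0.018 0 0 0;0.036 -0.001 0 0;0.054 -0.001 0 0;0.072 -0.002 0 0;0.088 -0.002 0 0")

```text
t: 8.4
eef_pos: [0.5399, -0.1046, 0.0152]
tool_rot: [0.0, 0.836, 0.549, 0.001]
contact_force: [-0.2, -0.3, 0.3]
gripper_width: 0.262
grasp_force: 0.1
```

Run:
```python
from h import *
p=bot.read_camera('wrist')
for d in discs(p): print(*d,pen(d[2]))
print(tcp()[:2],tcp()[3]['contact_force']);behind(wor((-.1,-.05)),67,.031,.015)
```

```text
0.59 [620.  11.] [ 0.671 -0.041  0.012] [ 0.003 -0.018]
0.59 [317. 252.] [ 0.552 -0.076  0.012] [-0.106 -0.077]
(array([ 0.5406234 , -0.10289015,  0.01521792]), np.float64(66.81367501699992)) [ 0.48778902 -0.15998967 -0.4057979 ]
row [0.0262 0.0007 0.0003] turn -0.2
```

Call:
send_rows(deltas="0.012 0.001 0 0;0.022 0.001 0 0;0.026 0.001 0 0;0.026 0.001 0 0;0 0.001 0 0")

```text
t: 9.0
eef_pos: [0.5416, -0.103, 0.0148]
tool_rot: [-0.0, 0.834, 0.551, 0.002]
contact_force: [0.4, -1.2, -0.6]
gripper_width: 0.261
grasp_force: 0.0
```

Run:
```python
from h import *
p=bot.read_camera('wrist')
for d in discs(p): print(*d,pen(d[2]))
print(tcp()[:2]);behind(wor((-.1,-.05)),-12.3,.055,.015)
```

```text
0.91 [617.  14.] [ 0.672 -0.039  0.012] [ 0.003 -0.016]
0.56 [318. 189.] [ 0.563 -0.053  0.012] [-0.1   -0.053]
(array([ 0.53798182, -0.11066726,  0.01382688]), np.float64(66.33061130320037))
row [ 0.0545 -0.0546 -0.0013] turn 78.6
```

Call:
send_rows(deltas="0 0 -0.045 8;0.027 -0.027 -0.045 16;0.0545 -0.055 -0.045 79;0.0545 -0.055 -0.045 79;0.0545 -0.055 -0.045 79")

```text
t: 9.6
eef_pos: [0.5107, -0.0334, 0.0596]
tool_rot: [-0.0, 0.977, 0.213, 0.0]
contact_force: [-0.5, -0.1, 0.1]
gripper_width: 0.257
grasp_force: 0.0
```

Run:
```python
from h import *
print(tcp()[:2]);behind(wor((-.1,-.053)),-12.3,.055,.016)
```

```text
(array([ 0.51067998, -0.03336236,  0.0595969 ]), np.float64(24.569130235351494))
row [-0.0048  0.0071  0.0436] turn 36.9
```

Call:
send_rows(deltas="-0.005 0.007 0 36.9;-0.005 0.007 0 36.9;-0.005 0.007 0 36.9;-0.005 0.007 0 36.9;-0.005 0.007 0.025 36.9")

```text
t: 10.1
eef_pos: [0.5121, -0.0433, 0.0365]
tool_rot: [-0.0, 0.994, -0.108, 0.003]
contact_force: [-0.2, 1.0, -1.2]
gripper_width: 0.261
grasp_force: 0.0
```

Run:
```python
from h import *
p=bot.read_camera('wrist')
for d in discs(p): print(*d,pen(d[2]))
print(tcp()[:2]);behind(wor((-.1,-.053)),-12.3,.055,.015)
behind(wor((-.008,-.051)),-12.3,.031,.015)
```

```text
0.63 [316. 186.] [ 0.564 -0.053  0.012] [-0.099 -0.052]
(array([ 0.50769743, -0.04311994,  0.03259938]), np.float64(-12.112285077413828))
row [ 0.0013 -0.0017  0.0176] turn 0.2
row [ 0.1173 -0.0033  0.0171] turn 0.2
```

Call:
send_rows(deltas="0 -0.002 0.017 0;0 -0.002 0.017 0;0.02 -0.002 0.017 0;0.03 -0.002 0.017 0;0.045 -0.002 0.017 0")

```text
t: 10.7
eef_pos: [0.5542, -0.0508, 0.0181]
tool_rot: [-0.0, 0.994, -0.105, -0.0]
contact_force: [-0.8, -0.6, 0.6]
gripper_width: 0.262
grasp_force: 0.1
```

Run:
```python
from h import *
p=bot.read_camera('wrist')
for d in discs(p): print(*d,pen(d[2]))
print(tcp()[:2],tcp()[3]['contact_force'])
behind(wor((-.008,-.051)),-12.3,.031,.015)
cv2.imwrite('pics/w3.png',p['img'][:,:,::-1])
```

```text
0.96 [169.  11.] [ 0.673 -0.027  0.012] [ 0.002 -0.004]
0.92 [317. 250.] [ 0.584 -0.057  0.012] [-0.079 -0.052]
(array([ 0.55626272, -0.05113597,  0.01839339]), np.float64(-12.122913948693386)) [-0.44012255 -0.66346395  0.42044598]
row [ 0.0681 -0.0009  0.0036] turn 0.2
```

View pics/w3.png

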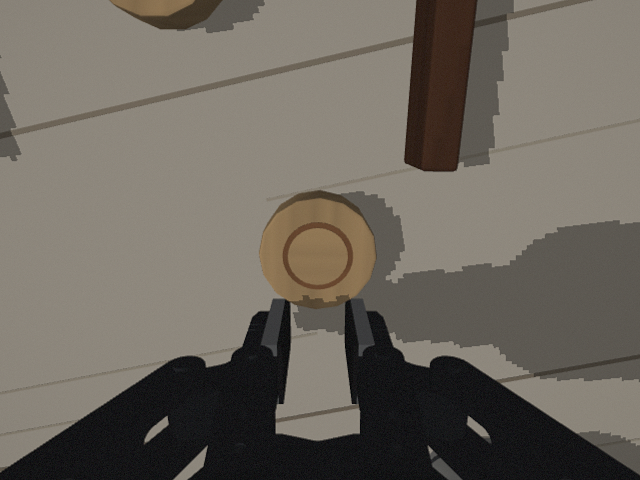

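Disc B is nested at (317,250). The pen's right wall end is at (430,165), clear of the fingers. I'll push B in with a slight bias to the left.

Call:
send_rows(deltas="0.012 -0.001 0.003 0;0.026 -0.003 0.003 0;0.04 -0.004 0.003 0;0.054 -0.005 0.003 0;0.062 -0.005 0.003 0")

```text
t: 11.3
eef_pos: [0.6166, -0.0586, 0.0144]
tool_rot: [-0.0, 0.994, -0.105, 0.0]
contact_force: [-0.1, -0.4, 0.7]
gripper_width: 0.256
grasp_force: 0.1
```

Run:
```python
from h import *
p=bot.read_camera('wrist')
for d in discs(p): print(*d,pen(d[2]))
print(tcp()[:2],tcp()[3]['contact_force'])
behind(wor((-.008,-.047)),-12.3,.031,.015)
```

```text
0.76 [318. 252.] [ 0.647 -0.065  0.012] [-0.015 -0.046]
0.69 [185. 149.] [ 0.693 -0.028  0.012] [ 0.022 -0.   ]
(array([ 0.616396 , -0.0588972,  0.0143996]), np.float64(-12.10466811685413)) [-0.18390451 -0.02427393  0.68648377]
row [ 0.0077  0.0001 -0.0006] turn 0.2
```

Call:
send_rows(deltas="0.007 0 0 0;0.013 0 0 0;0.013 0 0 0;-0.01 0 -0.01 0;-0.03 0 -0.055 0")

```text
t: 11.9
eef_pos: [0.5819, -0.0522, 0.0656]
tool_rot: [0.0, 0.994, -0.105, -0.005]
contact_force: [0.4, 1.0, 1.0]
gripper_width: 0.263
grasp_force: 0.0
```

Run:
```python
from h import *
p=bot.read_camera('wrist')
for d in discs(p): print(*d,pen(d[2]))
print(tcp()[:2],tcp()[3]['contact_force'])
behind((.464,.207),-40,.048,.16)
```

```text
0.86 [316. 116.] [ 0.66  -0.068  0.012] [-0.002 -0.047]
0.67 [212.  59.] [ 0.693 -0.028  0.012] [ 0.022 -0.   ]
(array([ 0.58664202, -0.05186698,  0.07359634]), np.float64(-12.062208701690992)) [ 1.2404393  -0.97730516  0.63559288]
row [-0.216  -0.2501 -0.0872] turn 27.9
```

B is inside the pen at (-0.002,-0.047). Next is C.

Call:
send_rows(deltas="0 0 -0.05 0;-0.03 -0.03 -0.087 5;-0.216 -0.25 -0.087 28;-0.216 -0.25 -0.087 28;-0.216 -0.25 -0.087 28")

```text
t: 12.5
eef_pos: [0.4959, 0.1095, 0.1548]
tool_rot: [-0.0, 0.938, -0.346, 0.001]
contact_force: [1.0, 0.9, -0.7]
gripper_width: 0.259
grasp_force: 0.0
```

Run:
```python
from h import *
print(tcp()[:2]);behind((.464,.207),-40,.048,.16)
```

```text
(array([0.4958787 , 0.10949426, 0.1547628 ]), np.float64(-40.47259381043228))
row [-0.1355 -0.0531 -0.0053] turn -0.5
```

Call:
send_rows(deltas="-0.136 -0.053 0 0;-0.136 -0.053 0 0;-0.136 -0.053 0 0;-0.136 -0.053 0.04 0;-0.136 -0.053 0.05 0")

```text
t: 13.0
eef_pos: [0.4243, 0.2368, 0.102]
tool_rot: [0.002, 0.94, -0.341, -0.001]
contact_force: [0.2, -0.7, 0.0]
gripper_width: 0.26
grasp_force: 0.0
```

Run:
```python
from h import *
p=bot.read_camera('wrist')
for d in discs(p): print(*d,pen(d[2]))
print(tcp()[:2]);behind((.464,.207),-40,.048,.015)
```

```text
0.64 [312. 171.] [0.465 0.207 0.012] [-0.251  0.181]
(array([0.42567718, 0.23495485, 0.10287674]), np.float64(-40.153557083516816))
row [-0.0006 -0.0036  0.0879] turn -0.2
```

Call:
send_rows(deltas="0 -0.003 0.045 0;0 -0.003 0.078 0;0 -0.003 0.088 0;0 -0.003 0.088 0;0.012 -0.003 0.088 0")

```text
t: 13.6
eef_pos: [0.4383, 0.232, 0.0177]
tool_rot: [-0.001, 0.94, -0.342, 0.0]
contact_force: [0.8, 0.5, 0.3]
gripper_width: 0.256
grasp_force: 0.0
```

Run:
```python
from h import *
p=bot.read_camera('wrist')
for d in discs(p): print(*d,pen(d[2]))
print(tcp()[:2],tcp()[3]['contact_force']);behind((.556,.130),-40,.031,.015)
```

```text
0.59 [325. 233.] [0.465 0.206 0.012] [-0.251  0.18 ]
(array([0.44082252, 0.23011211, 0.01813878]), np.float64(-40.27155968466399)) [ 0.69606923 -0.99171984  0.1115682 ]
row [0.1216 0.0021 0.0034] turn -0.3
```

Call:
send_rows(deltas="0.01 0.003 0.003 0;0.025 0.002 0.003 0;0.042 0.002 0.003 0;0.06 0.002 0.003 0;0.078 0.002 0.003 0")

```text
t: 14.2
eef_pos: [0.4978, 0.1779, 0.0137]
tool_rot: [-0.0, 0.939, -0.343, 0.0]
contact_force: [0.2, -0.0, 0.5]
gripper_width: 0.259
grasp_force: 0.1
```

Call:
send_rows(deltas="0.016 0 0 0;0.03 0 0 0;0.04 0 0 0;0.044 0 0 0;0.044 0 0 0")

```text
t: 14.7
eef_pos: [0.5302, 0.1507, 0.0133]
tool_rot: [-0.0, 0.939, -0.343, 0.0]
contact_force: [-0.1, 0.2, 0.5]
gripper_width: 0.26
grasp_force: 0.0
```

Run:
```python
from h import *
p=bot.read_camera('wrist')
for d in discs(p): print(*d,pen(d[2]))
print(tcp()[:2],tcp()[3]['contact_force']);
d=[d for d in discs(p) if abs(d[1][0]-318)<60][0][2][:2]
g=wor((-.095,.048));a=np.degrees(np.arctan2(*(g-d)[::-1]));print('heading',a,np.hypot(*(g-d)))
behind(d,a,.031,.015)
behind(d,a,.055,.015)
behind(g,a,.031,.015)
```

```text
0.73 [318. 250.] [0.555 0.13  0.012] [-0.147  0.125]
(array([0.52935292, 0.15162691, 0.01320834]), np.float64(-40.04243285269552)) [-0.44915306  0.40345028 -0.64709881]
heading -68.16376282747618 0.09250078622706892
row [ 0.0064 -0.0145 -0.0018] turn 28.1
row [-0.0148 -0.0258 -0.0018] turn 28.1
row [ 0.0879  0.0291 -0.0018] turn 28.1
```

Call:
send_rows(deltas="-0.016 -0.003 -0.001 4;-0.016 -0.012 -0.001 12;-0.015 -0.02 -0.001 20;-0.015 -0.026 -0.001 28;-0.015 -0.026 -0.001 28")

```text
t: 15.35
eef_pos: [0.5351, 0.1829, 0.0144]
tool_rot: [0.0, 0.829, -0.559, 0.001]
contact_force: [-0.9, 1.6, 0.8]
gripper_width: 0.261
grasp_force: 0.0
```

Run:
```python
from h import *
p=bot.read_camera('wrist')
D=discs(p)
for d in D: print(*d,pen(d[2]))
print(tcp()[:2]);
behind(wor((-.095,.048)),-68,.031,.015)
```

```text
0.62 [324. 183.] [0.554 0.13  0.012] [-0.148  0.124]
(array([0.53425559, 0.18131572, 0.01404517]), np.float64(-67.74856082192076))
row [ 0.1168  0.0008 -0.0008] turn 0.3
```

Call:
send_rows(deltas="0.015 0.001 0 0;0.025 0.001 0 0;0.04 0.001 0 0;0.055 0.001 0 0;0.07 0.001 0 0")

```text
t: 15.95
eef_pos: [0.5611, 0.113, 0.0144]
tool_rot: [-0.0, 0.828, -0.56, 0.0]
contact_force: [1.1, 0.5, 0.6]
gripper_width: 0.263
grasp_force: 0.1
```

Call:
send_rows(deltas="0.016 0 0 0;0.032 0 0 0;0.043 0 0 0;0.046 0 0 0;0.02 0 0 0")

```text
t: 16.45
eef_pos: [0.5695, 0.0921, 0.0146]
tool_rot: [0.0, 0.827, -0.563, 0.001]
contact_force: [0.9, 0.2, 0.2]
gripper_width: 0.259
grasp_force: 0.0
```

Run:
```python
from h import *
p=bot.read_camera('wrist')
D=discs(p)
for d in D: print(*d,pen(d[2]))
print(tcp()[:2]);
d=min(D,key=lambda d:abs(d[1][0]-318))[2][:2]
behind(d,-12.3,.055,.06)
```

```text
0.9 [317. 190.] [0.59  0.042 0.012] [-0.094  0.046]
(array([0.56645195, 0.10083488, 0.01391437]), np.float64(-67.8286919674964))
row [ 0.0321  0.0458 -0.0461] turn -55.5
```

Call:
send_rows(deltas="0 0 -0.045 -8;0.016 0.023 -0.045 -16;0.032 0.046 -0.045 -55.5;0.032 0.046 -0.045 -55.5;0.032 0.046 -0.045 -55.5")

```text
t: 17.05
eef_pos: [0.5365, 0.0493, 0.0595]
tool_rot: [0.0, 0.974, -0.225, -0.0]
contact_force: [-0.4, 0.4, 0.2]
gripper_width: 0.259
grasp_force: 0.0
```

Run:
```python
from h import *
print(tcp()[:2]);behind((.590,.042),-12.3,.055,.015)
```

```text
(array([0.53653989, 0.04931022, 0.05949844]), np.float64(-25.971140954786552))
row [-0.0022 -0.0038  0.0445] turn -13.7
```

Call:
send_rows(deltas="-0.002 -0.004 0 -13.7;-0.002 -0.004 0 -13.7;-0.002 -0.004 0.025 -13.7;-0.002 -0.004 0.044 -13.7;-0.002 -0.004 0.044 -13.7")

```text
t: 17.55
eef_pos: [0.5351, 0.0545, 0.0133]
tool_rot: [0.001, 0.994, -0.109, -0.002]
contact_force: [-0.4, -0.3, 0.6]
gripper_width: 0.262
grasp_force: 0.0
```

Run:
```python
from h import *
p=bot.read_camera('wrist')
for d in discs(p): print(*d,pen(d[2]))
print(tcp()[:2]);behind(wor((-.004,.049)),-12.3,.031,.015)
```

```text
0.87 [317. 185.] [0.59  0.043 0.012] [-0.094  0.047]
0.4 [171.  16.] [0.651 0.076 0.012] [-0.042  0.092]
(array([0.53693509, 0.05457754, 0.01539408]), np.float64(-12.567279709780859))
row [ 0.1135 -0.0025  0.0003] turn -0.3
```

Call:
send_rows(deltas="0.018 0 0 0;0.03 0 0 0;0.045 -0.001 0 0;0.06 -0.001 0 0;0.075 -0.001 0 0")

```text
t: 18.15
eef_pos: [0.6119, 0.0389, 0.0164]
tool_rot: [-0.0, 0.994, -0.11, 0.001]
contact_force: [-0.1, 0.3, 0.8]
gripper_width: 0.257
grasp_force: 0.1
```

Call:
send_rows(deltas="0.014 0 0 0;0.027 0 0 0;0.037 -0.001 0 0;0.039 -0.001 0 0;0.03 -0.001 0 0")

```text
t: 18.65
eef_pos: [0.6409, 0.0331, 0.0157]
tool_rot: [-0.0, 0.994, -0.11, 0.001]
contact_force: [-0.4, 0.1, -0.1]
gripper_width: 0.26
grasp_force: 0.0
```

Run:
```python
from h import *
p=bot.read_camera('wrist')
for d in discs(p): print(*d,pen(d[2]))
print(tcp()[:2],tcp()[3]['contact_force'])
```

```text
0.92 [573. 225.] [ 0.66  -0.067  0.012] [-0.002 -0.046]
0.81 [317. 227.] [0.68  0.025 0.012] [-0.002  0.049]
0.57 [458. 161.] [ 0.693 -0.029  0.012] [ 0.022 -0.001]
(array([0.63779372, 0.0340307 , 0.01503997]), np.float64(-12.561250433865922)) [-0.41929705  0.03634377  0.83724588]
```

Call:
send_rows(deltas="-0.03 0 -0.01 0;-0.05 0 -0.05 0;-0.08 0 -0.1 0;-0.1 0 -0.15 0;-0.12 0 -0.2 0")

```text
t: 19.25
eef_pos: [0.5263, 0.0586, 0.2019]
tool_rot: [0.0, 0.994, -0.109, -0.001]
contact_force: [0.6, 0.8, 0.1]
gripper_width: 0.262
grasp_force: 0.0
```

Call:
send_rows(deltas="-0.02 -0.05 0 0;-0.02 -0.1 0 0;-0.02 -0.15 0 0;-0.02 -0.2 0 0;-0.02 -0.25 0 0")

```text
t: 19.75
eef_pos: [0.5621, 0.3049, 0.2007]
tool_rot: [0.0, 0.994, -0.11, -0.0]
contact_force: [1.0, -0.3, 0.0]
gripper_width: 0.258
grasp_force: 0.0
```

Run:
```python
from h import *
p=bot.read_camera('top')
for d in discs(p): print(*d,pen(d[2]))
for k in ['canister','bear','globe','base','vane','giftbox']:
    for r in bot.landmark_of(p,k)[:1]: print(k,np.round(r['xyz'],3))
cv2.imwrite('pics/t2.png',p['img'][:,:,::-1]);print(tcp()[:2])
```

```text
0.91 [331. 160.] [ 0.689 -0.027  0.012] [ 0.017 -0.   ]
0.85 [305. 166.] [0.678 0.025 0.012] [-0.004  0.048]
canister [ 0.434 -0.108  0.002]
bear [ 0.45   0.101 -0.   ]
globe [0.532 0.368 0.   ]
base [ 0.55  -0.358 -0.001]
vane [ 0.67  -0.339 -0.001]
giftbox [0.668 0.327 0.001]
(array([0.56298219, 0.3010667 , 0.20060557]), np.float64(-12.731872460057925))
```

View pics/t2.png

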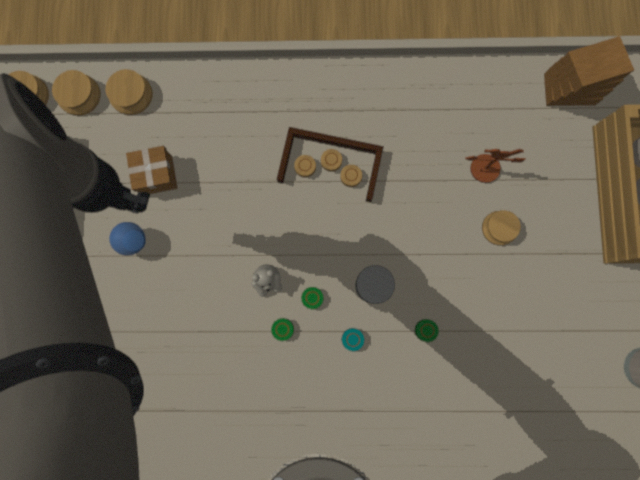

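The picture shows all three beech discs flat inside the pen at (305,166), (331,160) and (352,176). Everything else is where it was, and the arm is clear.

```bash
python3 -c "
from station import bot
print(bot.hand_in())"
```

```text
the job is handed in; nothing more can be done
None
```

I pushed all three beech discs flat and fully into the oak pen, saw nothing else shifted in the last overhead picture, and handed the job in after about 20 s of the 58 s allowed.

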